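Break down the mould kit stack into its fitted holders

ROBOT

A 6-joint arm with a two-finger parallel gripper is mounted at the origin on a cart in front of the work surface, level with it; the furniture and walls round the work are solid. World frame = base frame: x ahead of the robot, y to its left, z up, the work surface at z = 0. Lengths are in m, angles in rad, forces in N, time in s.
With the tool pointing down it reaches from about 0.35 to 0.8 m from the base axis. Payload 7.3 kg.
Tool frame: the origin (TCP) lies between the finger pads; the fingertips stand 17 mm ahead of it and the grasp point (between the pads) lies 2 mm behind it; z points along the fingers, y is the line along which they close (so a half turn about z gives the same grasp; the last joint's range is limited). The gripper opens to 85 mm and grips with 20 to 120 N. Pads are 22 mm wide; open, the fingers measure 114 mm over their backs; the gripper's body (76 mm by 85 mm) begins 54 mm behind the grasp point. The pads swing forward as they close: fully open they stand 13 mm farther back than shut.
Start: joints at [1.003, 0.342, 1.524, -0, 1.275, -0.146], TCP at [0.215, 0.479, 0.214] pointing down, gripper open.
Joint ranges: [-2.53, 2.53], [-0.77, 2.02], [0.04, 2.7], [-1, 4.14], [0.28, 2.66], [-3.11, 3.11]. Speed limits (rad/s): [2.57, 2.57, 3.14, 3.14, 3.14, 3.14].

INTERFACE

Orientations are given as a rotation vector (axis times angle).
In Python, from station import arm, cams, trace gives the robot as it stands. Calls block until the motion is done:
- arm.move_pose(position, orientation): joint-space move of the TCP to a pose.
- arm.move_l(position, frame=None, feed=0.15, f_stop=None): straight line of the TCP; frame=None keeps the orientation; feed is the mean speed in m/s. With f_stop (N) it stops when the force on the tool has changed by that much, and returns True; else False.
- arm.movej(angles): joint-space move.
- arm.move_gripper(opening): finger opening in m; the grip force is fixed at half the most; returns when the fingers have stopped.
- arm.dwell(seconds).
- arm.inverse_kinematics(position, orientation): joint angles nearest the present ones, or None.
- arm.state(): the state.
- cams.camera(name): name is "scene" or "top"; returns (picture, depth): 420x560x3 uint8, red, green, blue; 420x560 float32, m along the optical axis (not along the pixel's ray), 0 where there is no reading.
- cams.camera_model(name): a dict with "fx", "fy", "cx", "cy" (pixels), "k1" (the pictures are not rectified: a ray, as slopes to the right and down, at radius r is drawn at 1 + k1 r^2 times it, then the intrinsics apply), "R" (3x3) and "t" (3): a world point X has camera coordinates R X + t. Camera axes: x right, y down, z forward; pixel columns grow to the right and rows downward; lengths in m; the calibration is good to about 2 mm. A picture is of the moment at which its call begins. camera_model takes no time and is no camera call.
A pose or a line that the arm cannot do raises arm.MotionError and nothing moves.
- arm.close_job(): hands the job in; it is judged then, once.
Trained networks look in the newest picture that a camera, given by its name, has taken for a name from the list of things; names that differ only in an ending like _2 or _b are one class to them, and where a whole thing is asked for, a point or a joint stands for the part that bears it (a point fixed in the world has none). Each returns a list of dicts, best first, with "p" (0 to 1); they miss things now and then, are a little off and sometimes report something else, mostly with a low value. They report only what shows in the picture. A call takes as long as a camera call.
- trace(query, camera): "region" (420x560 bool, what is visible of it) and "centre" ([column, row] in pixels, amid what is visible of it).
The state is a dict: "time_s": time; "q": joint angles; "joint_vel": joint speeds; "effort": joint torques, N m; "position": TCP position; "tool_rot": TCP orientation; "ft_force": force on the tool from outside, world axes, zero at the start; "ft_torque": the same for the moment, N m; "opening": finger opening in m; "grip_force": force on a finger pad.
Only numpy, scipy, OpenCV 4.12 (cv2) and the standard library are available. Lean on these libraries where they do the work, as an engineer would, in place of code of your own. Each camera call takes 0.05 s, during which the arm holds its last target. There are 200 camera calls.

TASK

Take the stacked mould kit apart from the top down, one piece at a time, and lay each piece the same way up, flat inside the wooden holder that fits it: mould insert, strap clamp, short plate and long plate each have their own holder. Finish one piece before you start the next, and leave the tape roll and the green screwdriver where they are.

Things in the scene. Friction and masses are not known exactly. Their poses are not given: they have to be found in the camera images.
- mould_insert: Grey steel mould insert with cavities in its top, the top piece of the stack: 62 mm along its y, 34 mm along its x, solid body 15 mm high (18 mm with small pins), 0.22 kg. Origin: centre of its underside; z up. It starts on the strap clamp, 42 mm above the table.
- strap_clamp: Dark forged strap clamp, second from the top: 100 mm along its y, 30 mm along its x, 16 mm high, 0.35 kg. Origin: centre of its underside; z up. Its ends stick out from under the mould insert; it starts on the short plate, 26 mm above the table.
- short_plate: Flat steel plate with a hole at each corner, third from the top: 88 mm along its y, 46 mm along its x, 12 mm thick, 0.20 kg. Origin: centre of its underside; z up. It starts on the long plate, 14 mm above the table.
- long_plate: Flat aluminium plate with a hole at each corner, at the bottom of the stack, on the table: 112 mm along its y, 58 mm along its x, 14 mm thick, 0.25 kg. Origin: centre of its underside; z up. The long sides of all four pieces lie roughly parallel in the stack (within 0.3 rad), their centres within 10 mm.
- holder_insert: Fixed wooden holder for the mould insert: a 4 mm base board 88 mm (its y) x 60 mm (its x) with 6 mm thick stops 10 mm high at both ends (along y) that return 10 mm round the four corners, top at 14 mm; the middles of the two long sides are open. The opening between the stops is 76 x 48 mm, 14 mm longer and wider than the part. Origin: centre of its underside, on the table; the floor on which the part lies is 4 mm above it; z up, y along its length.
- holder_clamp: Fixed wooden holder for the strap clamp: a 4 mm base board 126 mm (its y) x 56 mm (its x) with 6 mm thick stops 10 mm high at both ends (along y) that return 10 mm round the four corners, top at 14 mm; the middles of the two long sides are open. The opening between the stops is 114 x 44 mm, 14 mm longer and wider than the part. Origin: centre of its underside, on the table; the floor on which the part lies is 4 mm above it; z up, y along its length.
- holder_short_plate: Fixed wooden holder for the short plate: a 4 mm base board 114 mm (its y) x 72 mm (its x) with 6 mm thick stops 10 mm high at both ends (along y) that return 10 mm round the four corners, top at 14 mm; the middles of the two long sides are open. The opening between the stops is 102 x 60 mm, 14 mm longer and wider than the part. Origin: centre of its underside, on the table; the floor on which the part lies is 4 mm above it; z up, y along its length.
- holder_long_plate: Fixed wooden holder for the long plate: a 4 mm base board 138 mm (its y) x 84 mm (its x) with 6 mm thick stops 10 mm high at both ends (along y) that return 10 mm round the four corners, top at 14 mm; the middles of the two long sides are open. The opening between the stops is 126 x 72 mm, 14 mm longer and wider than the part. Origin: centre of its underside, on the table; the floor on which the part lies is 4 mm above it; z up, y along its length.
- tape_roll: Black roll of tape lying flat on the table, 57 x 54 x 19 mm; bystander. Origin: centre of its underside.
- green_screwdriver: Screwdriver with a green handle lying on the table, 170 mm long, 25 mm wide, 23 mm high; bystander. Origin: centre of its underside.

How it is judged:
On the way, in this order (a step that is already met when the one before it is completed fails the run):
1. the mould insert lies released in its own holder, and nothing lower in the stack has been taken away yet (x of mould_insert in the frame of holder_insert between -0.012 and 0.012 m and y of mould_insert in the frame of holder_insert between -0.012 and 0.012 m and z of mould_insert in the frame of holder_insert below 0.008 m and angle between mould_insert's own z axis and vertical below 0.06 rad and angle between the y axis of mould_insert and the y axis of holder_insert, either way round below 0.3 rad and linear speed of mould_insert below 0.02 m/s and angular speed of mould_insert below 0.2 rad/s and contact force between mould_insert and the fingers below 0.1 N and distance of each of strap_clamp, short_plate, long_plate from where it was at the start of the episode below 0.03 m), for 0.2 s.
2. the strap clamp lies released in its own holder, and nothing lower in the stack has been taken away yet (x of strap_clamp in the frame of holder_clamp between -0.012 and 0.012 m and y of strap_clamp in the frame of holder_clamp between -0.012 and 0.012 m and z of strap_clamp in the frame of holder_clamp below 0.008 m and angle between strap_clamp's own z axis and vertical below 0.06 rad and angle between the y axis of strap_clamp and the y axis of holder_clamp, either way round below 0.2 rad and linear speed of strap_clamp below 0.02 m/s and angular speed of strap_clamp below 0.2 rad/s and contact force between strap_clamp and the fingers below 0.1 N and distance of each of short_plate, long_plate from where it was at the start of the episode below 0.03 m), for 0.2 s.
3. the short plate lies released in its own holder, and nothing lower in the stack has been taken away yet (x of short_plate in the frame of holder_short_plate between -0.012 and 0.012 m and y of short_plate in the frame of holder_short_plate between -0.012 and 0.012 m and z of short_plate in the frame of holder_short_plate below 0.008 m and angle between short_plate's own z axis and vertical below 0.06 rad and angle between the y axis of short_plate and the y axis of holder_short_plate, either way round below 0.25 rad and linear speed of short_plate below 0.02 m/s and angular speed of short_plate below 0.2 rad/s and contact force between short_plate and the fingers below 0.1 N and distance of long_plate from where it was at the start of the episode below 0.03 m), for 0.2 s.
4. the long plate lies released in its own holder (x of long_plate in the frame of holder_long_plate between -0.012 and 0.012 m and y of long_plate in the frame of holder_long_plate between -0.012 and 0.012 m and z of long_plate in the frame of holder_long_plate below 0.008 m and angle between long_plate's own z axis and vertical below 0.06 rad and angle between the y axis of long_plate and the y axis of holder_long_plate, either way round below 0.2 rad and linear speed of long_plate below 0.02 m/s and angular speed of long_plate below 0.2 rad/s and contact force between long_plate and the fingers below 0.1 N), for 0.2 s.
At the end, for the whole second after the job is handed in: Each piece lies flat, same way up, on the floor of its own holder (underside under 8 mm above the holder's, centre within 12 mm along both holder axes, long sides parallel within 0.2 rad, short plate 0.25, insert 0.3; either end first; tilt under 0.06 rad), released and at rest (all of step 4 and x of mould_insert in the frame of holder_insert between -0.012 and 0.012 m and y of mould_insert in the frame of holder_insert between -0.012 and 0.012 m and z of mould_insert in the frame of holder_insert below 0.008 m and angle between each of mould_insert, strap_clamp, short_plate's own z axis and vertical below 0.06 rad and angle between the y axis of mould_insert and the y axis of holder_insert, either way round below 0.3 rad and linear speed of each of mould_insert, strap_clamp, short_plate below 0.02 m/s and angular speed of each of mould_insert, strap_clamp, short_plate below 0.2 rad/s and contact force between each of mould_insert, strap_clamp, short_plate and the fingers below 0.1 N and x of strap_clamp in the frame of holder_clamp between -0.012 and 0.012 m and y of strap_clamp in the frame of holder_clamp between -0.012 and 0.012 m and z of strap_clamp in the frame of holder_clamp below 0.008 m and angle between the y axis of strap_clamp and the y axis of holder_clamp, either way round below 0.2 rad and x of short_plate in the frame of holder_short_plate between -0.012 and 0.012 m and y of short_plate in the frame of holder_short_plate between -0.012 and 0.012 m and z of short_plate in the frame of holder_short_plate below 0.008 m and angle between the y axis of short_plate and the y axis of holder_short_plate, either way round below 0.25 rad); the robot touches nothing.
It fails at once if the tape roll is shifted by more than 20 mm (distance of tape_roll from where it was at the start of the episode above 0.02 m).
It fails at once if the green screwdriver is shifted by more than 20 mm (distance of green_screwdriver from where it was at the start of the episode above 0.02 m).
It also fails if it takes over 112 s, if anything falls off the work surface, if the arm or the gripper's body presses on something with over 40 N, if the wrist force passes 120 N, or if a joint passes its speed limit or range.

## Working session

There is one attempt and no reset: what is moved stays moved. The work goes in short steps, each a Python script; the robot and the scene stay as the last script left them, time stands still between calls to the robot, and variables do not carry over. Pictures are saved under pics/ and viewed, at most 14 in all, crops included, and the job is handed in when it is done.

```bash
ls; mkdir -p pics; cat > h.py <<'E'
import numpy as np, cv2
from station import arm, cams, trace
def cloud(name, depth):
    m=cams.camera_model(name); R=np.array(m["R"]); t=np.array(m["t"])
    v,u=np.mgrid[0:depth.shape[0],0:depth.shape[1]]
    K=np.array([[m["fx"],0,m["cx"]],[0,m["fy"],m["cy"]],[0,0,1.]])
    p=cv2.undistortPoints(np.stack([u.ravel(),v.ravel()],1).astype(np.float64)[:,None],K,np.array([m["k1"],0,0,0,0.]))[:,0]
    d=depth.ravel()[:,None]
    X=(np.hstack([p,np.ones((len(p),1))])*d-t)@R
    X[d[:,0]<=0]=np.nan
    return X.reshape(*depth.shape,3)
def rect(P):
    """min-area rect of xy points: centre, long, short, yaw of long side"""
    (c,(w,h),_)=r=cv2.minAreaRect((P[:,:2]*1000).astype(np.float32))
    b=cv2.boxPoints(r)/1000; e1=b[1]-b[0]; e2=b[2]-b[1]
    e=e1 if np.hypot(*e1)>np.hypot(*e2) else e2
    return np.array(c)/1000,max(w,h)/1000,min(w,h)/1000,np.arctan2(e[1],e[0])%np.pi
E
cat > look.py <<'E'
from h import *
import pickle
out={}
for c in ("top","scene"):
    im,d=cams.camera(c); cv2.imwrite(f"pics/{c}0.png",im[:,:,::-1]); X=cloud(c,d)
    m=cams.camera_model(c); print(c,"campos",(-np.array(m["R"]).T@m["t"]).round(3),m["fx"])
    out[c]=(im,d,X)
    for n in "mould_insert strap_clamp short_plate long_plate holder_insert holder_clamp holder_short_plate holder_long_plate tape_roll green_screwdriver".split():
        for r in trace(n,c)[:2]:
            P=X[r["region"]]; P=P[~np.isnan(P[:,0])]
            if len(P)<10: continue
            k,l,s,y=rect(P)
            print(n,round(r["p"],2),np.round(r["centre"]),len(P),"c",k.round(3),"ls",round(l,3),round(s,3),"yaw",round(y,3),"z",np.percentile(P[:,2],[5,50,95]).round(3))
pickle.dump(out,open("look0.pkl","wb")); print(arm.state())
E
python3 look.py
```

```text
pics
top campos [0.268 0.097 1.354] 465.12637592828435
mould_insert 0.64 [294. 193.] 241 c [0.647 0.006] ls 0.113 0.069 yaw 1.504 z [-0.001  0.013  0.026]
mould_insert 0.61 [296. 179.] 273 c [0.649 0.004] ls 0.063 0.036 yaw 1.509 z [0.044 0.055 0.06 ]
strap_clamp 0.43 [287. 178.] 100 c [0.647 0.006] ls 0.097 0.026 yaw 1.617 z [0.035 0.042 0.046]
long_plate 0.68 [301. 189.] 162 c [0.644 0.006] ls 0.11 0.058 yaw 1.523 z [0.005 0.013 0.019]
holder_insert 0.83 [231. 194.] 608 c [0.641 0.204] ls 0.092 0.068 yaw 1.527 z [-0.001  0.005  0.015]
holder_clamp 0.98 [271. 245.] 839 c [0.476 0.101] ls 0.13 0.059 yaw 1.713 z [-0.     0.005  0.014]
holder_short_plate 0.72 [328. 240.] 961 c [ 0.459 -0.067] ls 0.118 0.073 yaw 1.717 z [0.    0.005 0.015]
holder_long_plate 0.89 [210. 252.] 1339 c [0.468 0.287] ls 0.144 0.089 yaw 1.597 z [-0.     0.005  0.015]
tape_roll 0.6 [156. 264.] 224 c [0.473 0.455] ls 0.053 0.053 yaw 2.44 z [0.003 0.018 0.023]
green_screwdriver 0.76 [413. 217.] 276 c [ 0.501 -0.291] ls 0.169 0.028 yaw 1.424 z [0.01  0.019 0.026]
scene campos [ 0.144 -0.74   0.973] 522.48522368217
[... 1070 characters left out ...]
yaw 1.401 z [0.007 0.019 0.025]
{'time_s': 1.1, 'q': array([ 1.00297893e+00,  3.41991893e-01,  1.52407955e+00,  8.13758662e-06,
        1.27537539e+00, -1.46003950e-01]), 'joint_vel': array([ 0.00013018, -0.00039214, -0.0023285 ,  0.00102781, -0.00038484,
        0.00032732]), 'effort': array([-9.09668743e-04, -4.33572507e+01, -2.46273780e+01, -3.99462788e-04,
        2.13938542e-04,  1.31200676e-05]), 'position': array([0.21494334, 0.47902484, 0.21353287]), 'tool_rot': array([6.57676291e-01, 3.07193619e+00, 2.18896999e-04]), 'ft_force': array([ 0.54356283, -0.75220898, -0.66191698]), 'ft_torque': array([0.00830178, 0.06317317, 0.04717794]), 'grip_force': 0.0, 'opening': 0.08534042744430814}
```

```bash
python3 - <<'E'
import pickle,cv2,numpy as np
from h import rect
o=pickle.load(open("look0.pkl","rb"))
im,d,X=o["top"]
cv2.imwrite("pics/topc.png",cv2.resize(im[140:320,130:440,::-1],None,fx=2.5,fy=2.5,interpolation=cv2.INTER_CUBIC))
# stack by height bands near (0.647,0.005)
for c in o:
    X=o[c][2]; near=(abs(X[...,0]-.647)<.06)&(abs(X[...,1]-.005)<.09)
    for n,a,b in(("ins",.051,.07),("clamp",.034,.047),("short",.021,.0305),("long",.009,.0185)):
        P=X[near&(X[...,2]>a)&(X[...,2]<b)]; k,l,s,y=rect(P); print(c,n,len(P),k.round(4),round(l,4),round(s,4),round(y,3))
    for n,cx,cy in(("hi",.643,.204),("hc",.476,.1),("hs",.46,-.066),("hl",.468,.286)):
        near=(abs(X[...,0]-cx)<.055)&(abs(X[...,1]-cy)<.085)
        for a,b in((.0025,.02),(.0085,.02)):
            P=X[near&(X[...,2]>a)&(X[...,2]<b)]; k,l,s,y=rect(P); print(c,n,len(P),k.round(4),round(l,4),round(s,4),round(y,3))
E
```

```text
top ins 215 [0.6494 0.0044] 0.0619 0.036 1.509
top clamp 139 [0.647  0.0075] 0.0997 0.0321 1.539
top short 120 [0.6407 0.0031] 0.0908 0.0524 1.53
top long 192 [6.621e-01 6.000e-04] 0.1192 0.0943 1.498
top hi 717 [0.6429 0.204 ] 0.1693 0.1093 1.574
top hi 129 [0.6403 0.219 ] 0.1201 0.0616 1.569
top hc 911 [0.4761 0.1001] 0.1697 0.1096 1.573
top hc 149 [0.477  0.1022] 0.1261 0.0614 1.716
top hs 988 [ 0.46   -0.0662] 0.1691 0.1092 1.567
top hs 196 [ 0.453  -0.0693] 0.1546 0.0933 1.614
top hl 1207 [0.4681 0.2863] 0.1688 0.1098 1.574
top hl 238 [0.4646 0.286 ] 0.1378 0.0844 1.567
scene ins 254 [0.6513 0.0022] 0.0663 0.0356 1.539
scene clamp 167 [0.6491 0.0051] 0.1029 0.0305 1.574
scene short 188 [ 0.6356 -0.0019] 0.0979 0.0477 1.995
scene long 269 [0.6472 0.0032] 0.1199 0.0593 1.509
scene hi 499 [0.6438 0.2033] 0.1673 0.1074 1.573
scene hi 133 [0.6434 0.2003] 0.0931 0.0597 1.552
scene hc 735 [0.4756 0.0983] 0.165 0.1091 1.555
scene hc 157 [0.4762 0.1009] 0.1308 0.0569 1.723
scene hs 1092 [ 0.4605 -0.0653] 0.1698 0.108 1.548
scene hs 243 [ 0.4606 -0.0671] 0.1173 0.0733 1.707
scene hl 847 [0.4685 0.2884] 0.1667 0.1027 1.506
scene hl 187 [0.4681 0.2841] 0.1452 0.0849 1.586
```

View pics/topc.png

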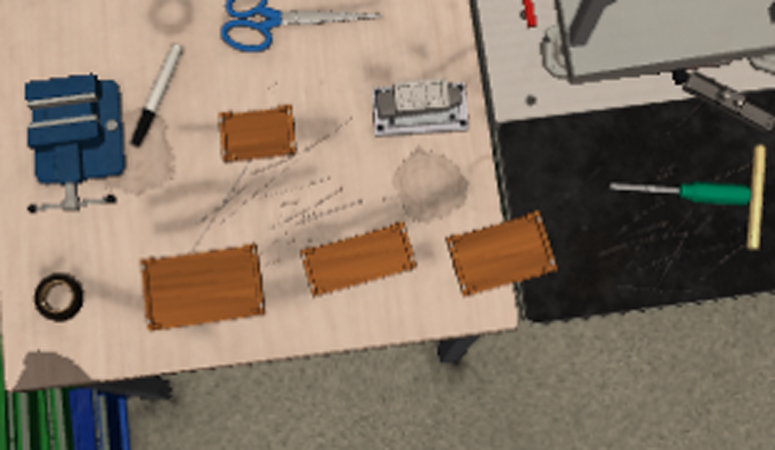

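View pics/scene0.png

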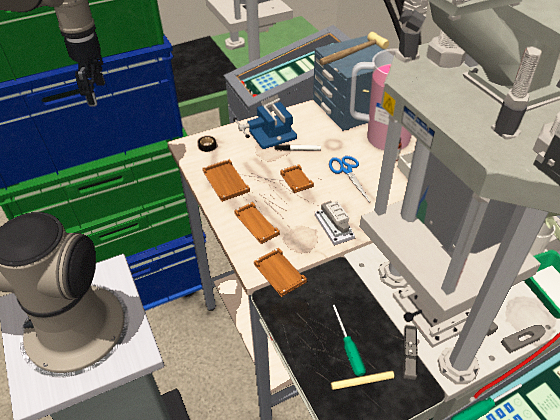

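```bash
python3 - <<'E'
import pickle,cv2,numpy as np
from h import rect
o=pickle.load(open("look0.pkl","rb"))
for c in o:
    im,d,X=o[c]; H=cv2.cvtColor(im,cv2.COLOR_RGB2HSV)
    m=(H[...,0]<18)&(H[...,1]>130)&(H[...,2]>80)
    for n,cx,cy in(("hi",.643,.204),("hc",.476,.1),("hs",.46,-.066),("hl",.468,.286)):
        near=(abs(X[...,0]-cx)<.065)&(abs(X[...,1]-cy)<.085)&(X[...,2]<.02)&(X[...,2]>-.005)
        k=cv2.connectedComponentsWithStats((near&m).astype(np.uint8)); i=1+k[2][1:,4].argmax()
        P=X[k[1]==i]; q,l,s,y=rect(P); print(c,n,len(P),q.round(4),P[:,:2].mean(0).round(4),round(l,4),round(s,4),round(y,3))
X=np.vstack([o[c][2].reshape(-1,3) for c in o]); P=X[(X[:,2]>.07)&(np.hypot(X[:,0]-.648,X[:,1])<.25)]
for z0 in np.arange(.07,.6,.06):
    Q=P[(P[:,2]>z0)&(P[:,2]<z0+.06)]
    if len(Q): i=np.hypot(Q[:,0]-.648,Q[:,1]).argsort()[:3]; print(round(z0,2),len(Q),Q[i[0]].round(3),Q.min(0).round(3),Q.max(0).round(3))
from station import arm
print(arm.state()["time_s"])
for y in(-.06,0,.06):
  for s in (0,):
    pass
from scipy.spatial.transform import Rotation as R
def ori(yaw): # tool z down, tool y perpendicular to part's long axis
    best=None
    th=yaw-np.pi/2
    return th
for name,p,yaw in(("stack",(.648,.004),1.52),("hi",(.642,.203),1.54),("hc",(.476,.1),1.715),("hs",(.46,-.066),1.71),("hl",(.468,.286),1.58)):
    for f in(0,np.pi):
        a=yaw+f; xa=np.array([np.cos(a),np.sin(a),0]); z=np.array([0,0,-1.]); M=np.stack([xa,np.cross(z,xa),z],1)
        for h in(.02,.16): print(name,f,h,np.round(arm.inverse_kinematics([*p,h],R.from_matrix(M).as_rotvec()),2))
E
```

```text
top hi 530 [0.6412 0.2025] [0.6415 0.2028] 0.0871 0.0627 1.57
top hc 787 [0.4758 0.1016] [0.4754 0.1013] 0.1252 0.0582 1.722
top hs 928 [ 0.4593 -0.066 ] [ 0.4596 -0.0664] 0.1168 0.0743 1.749
top hl 1296 [0.4653 0.2873] [0.465  0.2869] 0.1389 0.0829 1.592
scene hi 515 [0.6435 0.1995] [0.6427 0.2005] 0.0918 0.0615 1.563
scene hc 858 [0.4766 0.1003] [0.4766 0.0992] 0.1318 0.0577 1.716
scene hs 1280 [ 0.4632 -0.0658] [ 0.4607 -0.0671] 0.1196 0.0778 1.717
scene hl 1068 [0.4671 0.2832] [0.4668 0.2836] 0.1435 0.0836 1.591
0.13 531 [ 0.641 -0.146  0.183] [ 0.606 -0.247  0.163] [ 0.85  -0.143  0.19 ]
0.19 4176 [ 0.636 -0.145  0.196] [ 0.607 -0.25   0.19 ] [ 0.849 -0.143  0.25 ]
0.25 1162 [ 0.652 -0.145  0.267] [ 0.637 -0.249  0.25 ] [ 0.767 -0.139  0.31 ]
0.31 1254 [ 0.647 -0.145  0.32 ] [ 0.637 -0.248  0.31 ] [ 0.767 -0.131  0.37 ]
0.37 881 [ 0.645 -0.145  0.397] [ 0.637 -0.248  0.37 ] [ 0.767 -0.132  0.43 ]
0.43 228 [ 0.647 -0.138  0.484] [ 0.632 -0.167  0.43 ] [ 0.765 -0.132  0.49 ]
0.49 1454 [ 0.649 -0.13   0.518] [ 0.567 -0.239  0.491] [ 0.797 -0.129  0.55 ]
0.55 6728 [ 0.658 -0.131  0.
[... 474 characters left out ...]
16 [ 0.19  0.66  1.14 -0.    1.34 -2.92]
hc 0 0.02 [ 0.05  0.53  1.86 -0.    0.75 -0.09]
hc 0 0.16 [ 0.05  0.32  1.71 -0.    1.11 -0.09]
hc 3.141592653589793 0.02 [0.05 0.53 1.86 0.   0.75 3.05]
hc 3.141592653589793 0.16 [0.05 0.32 1.71 0.   1.11 3.05]
hs 0 0.02 [-0.31  0.5   1.92 -0.    0.72 -0.45]
hs 0 0.16 [-0.31  0.29  1.76 -0.    1.09 -0.45]
hs 3.141592653589793 0.02 [-0.31  0.5   1.92 -0.    0.72  2.69]
hs 3.141592653589793 0.16 [-0.31  0.29  1.76 -0.    1.09  2.69]
hl 0 0.02 [ 0.41  0.61  1.69 -0.    0.85  0.4 ]
hl 0 0.16 [ 0.41  0.43  1.54 -0.    1.17  0.4 ]
hl 3.141592653589793 0.02 [ 0.41  0.61  1.69 -0.    0.85 -2.74]
hl 3.141592653589793 0.16 [ 0.41  0.43  1.54 -0.    1.17 -2.74]
```

```bash
cat >> h.py <<'E'
from scipy.spatial.transform import Rotation as Rot
def ori(yaw):
    xa=np.array([np.cos(yaw),np.sin(yaw),0]); z=np.array([0,0,-1.])
    return Rot.from_matrix(np.stack([xa,np.cross(z,xa),z],1)).as_rotvec()
E
python3 - <<'E'
from h import *
arm.move_pose([.565,.08,.12],ori(1.57)); print(arm.state()["time_s"])
arm.move_l([.565,.08,.035],feed=.2)
for w in (.058,.046,.032):
    arm.move_gripper(w); f=arm.move_l([.565,.08,.005],feed=.03,f_stop=4)
    s=arm.state(); print(w,f,s["opening"],s["position"],s["ft_force"],s["time_s"])
    arm.move_l([.565,.08,.035],feed=.2)
E
```

```text
3.05
0.058 False 0.05802623344666485 [0.56517331 0.08002586 0.00522361] [-0.21757519 -0.27569024 -0.65548683] 5.1667
0.046 False 0.045752357372595295 [0.56520093 0.08000961 0.00523441] [ 0.51058891 -0.08340323 -1.03434897] 6.8917
0.032 False 0.03155189873977449 [0.56516118 0.07999957 0.00520855] [-0.50877772  0.73222938  0.67475409] 8.6333
```

```bash
python3 - <<'E'
from h import *
for w in (.032,.046,.058):
    arm.move_gripper(w); f=arm.move_l([.565,.08,-.012],feed=.05,f_stop=4)
    s=arm.state(); print(w,f,s["position"],s["ft_force"],s["time_s"])
    arm.move_l([.565,.08,.025],feed=.2)
im,d=cams.camera("scene"); X=cloud("scene",d)
cv2.imwrite("pics/s1.png",cv2.resize(im[100:260,180:400,::-1],None,fx=3.5,fy=3.5,interpolation=cv2.INTER_CUBIC))
E
```

```text
0.032 False [ 0.56528498  0.08000844 -0.01168068] [0.1535475  0.99988612 1.05858281] 10.2417
0.046 False [ 0.56523023  0.08000109 -0.01180478] [-0.11913978 -0.12653372  0.60500917] 11.7583
0.058 False [ 0.56524877  0.08000585 -0.01179859] [-0.26275354  0.07903641  0.67736091] 13.2583
```

View pics/s1.png

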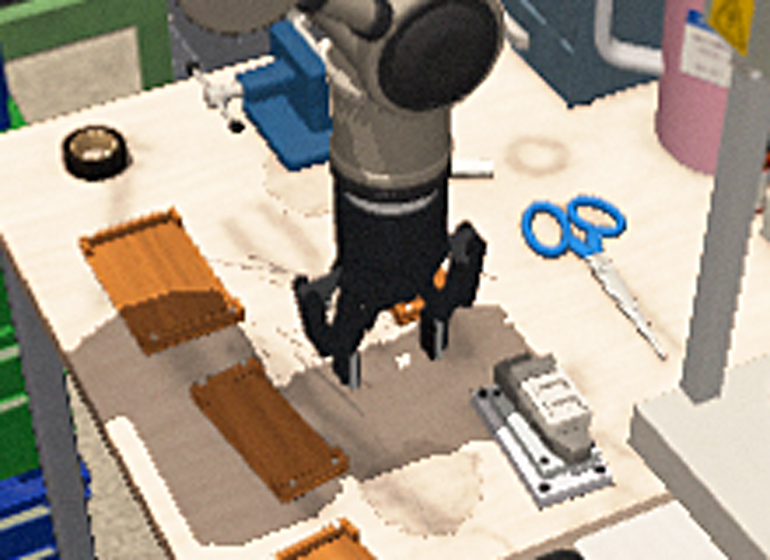

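```bash
python3 - <<'E'
from h import *
im,d=cams.camera("scene"); X=cloud("scene",d)
s=arm.state(); print(s["position"],s["opening"])
for a,b in((280,211),(304,201)):
    print(X[b-12:b+5:1,a-2:a+2,2].round(3)); print(X[b-5:b,a-2:a+2,:2].mean((0,1)))
E
```

```text
[0.56463127 0.08003303 0.02474254] 0.05799063605471919
[[ 0.096  0.096  0.093  0.091]
 [ 0.09   0.095  0.091  0.088]
 [ 0.09   0.087  0.084  0.084]
 [ 0.08   0.081  0.083  0.081]
 [ 0.08   0.078  0.082  0.076]
 [ 0.074  0.07   0.077  0.073]
 [ 0.07   0.069  0.073  0.07 ]
 [ 0.065  0.064  0.069  0.065]
 [ 0.066  0.058  0.063  0.063]
 [ 0.062  0.059  0.063  0.061]
 [ 0.056  0.055  0.057  0.058]
 [-0.002  0.051  0.055  0.056]
 [ 0.002 -0.     0.051  0.001]
 [-0.002 -0.002 -0.002 -0.001]
 [ 0.001 -0.001 -0.002 -0.001]
 [ 0.001  0.001  0.001 -0.001]
 [-0.002  0.001 -0.001 -0.002]]
[0.53023138 0.07281807]
[[ 0.091  0.1    0.099  0.099]
 [ 0.087  0.092  0.095  0.097]
 [ 0.086  0.089  0.087  0.091]
 [ 0.084  0.088  0.085  0.086]
 [ 0.081  0.082  0.085  0.082]
 [ 0.077  0.081  0.08   0.078]
 [ 0.076  0.078  0.077  0.072]
 [ 0.068  0.074  0.072  0.076]
 [ 0.066  0.069  0.071  0.067]
 [ 0.063  0.069  0.064  0.064]
 [ 0.059  0.066  0.062  0.065]
 [ 0.055  0.06   0.06   0.057]
 [ 0.054  0.059  0.056  0.053]
 [ 0.049  0.054  0.053  0.054]
 [-0.002 -0.005  0.001 -0.001]
 [-0.002  0.001  0.    -0.001]
 [ 0.004  0.     0.002 -0.001]]
[0.59539863 0.07029948]
```

The depth image puts the fingertips about 25 mm behind the reported TCP, where the data sheet says 17 mm ahead. I'll check this by touching the table.

```bash
python3 - <<'E'
from h import *
arm.move_l([.565,.08,-.008],feed=.2)
for w in (.058,.046,.032):
    arm.move_gripper(w); f=arm.move_l([.565,.08,-.045],feed=.04,f_stop=4)
    s=arm.state(); print(w,f,s["position"],s["ft_force"],s["time_s"])
    arm.move_l([.565,.08,-.008],feed=.2)
E
```

```text
0.058 True [ 0.5651382   0.08002159 -0.02239459] [-0.66628794 -0.17397641  6.06197073] 14.7333
0.046 True [ 0.56518916  0.0800051  -0.02012911] [-1.44701904  0.58960438  9.22419729] 15.7417
0.032 True [ 0.56528566  0.08004446 -0.01838142] [-1.59945344 -0.11871628  8.19693519] 16.7417
```

```bash
cat >> h.py <<'E'
def tipz(w): return np.interp(w,[.032,.046,.058],[.0175,.0195,.0217])   # tip height above TCP height at opening w
def pick_place(c,yaw,z0,w,hc,hyaw,op,dtip=.003,hi=.11,check=True):
    """c,yaw: part centre & long-axis yaw; z0 its underside; w width; hc,hyaw: holder"""
    T=lambda:round(arm.state()["time_s"],1)
    zt=z0+dtip-tipz(w); o=ori(yaw)
    arm.move_gripper(op) if abs(arm.state()["opening"]-op)>.003 else None
    arm.move_pose([*c,hi],o)
    arm.move_l([*c,zt+.015],feed=.2)
    f=arm.move_l([*c,zt],feed=.04,f_stop=6); print("at grasp",f,arm.state()["position"].round(4),zt,T())
    if f: return False
    arm.move_gripper(w-.012); s=arm.state(); print("grip",s["opening"].round(4),s["grip_force"])
    if abs(s["opening"]-w)>.005: return False
    arm.move_l([*c,zt+.02],feed=.1); arm.move_l([*c,max(hi,zt+.03)],feed=.25)
    s=arm.state(); print("lifted",s["opening"].round(4),s["ft_force"].round(1),T())
    if abs(s["opening"]-w)>.005: return False
    arm.move_pose([*hc,hi],ori(hyaw))
    zp=.004+dtip-tipz(w)
    arm.move_l([*hc,zp+.014],feed=.2)
    f=arm.move_l([*hc,zp-.0015],feed=.03,f_stop=5); s=arm.state(); print("down",f,(s["position"][2]-zp).round(4),s["ft_force"].round(1))
    arm.move_gripper(w+.018); arm.move_l([*hc,hi],feed=.25); print("done",T())
    return True
E
python3 - <<'E'
from h import *
arm.move_l([.565,.08,.11],feed=.3)
pick_place((.650,.0035),1.515,.042,.034,(.6422,.2015),1.55,.06)
arm.move_pose([.45,.3,.2],ori(1.57))
im,d=cams.camera("top"); X=cloud("top",d)
cv2.imwrite("pics/t2.png",cv2.resize(im[150:270,190:350,::-1],None,fx=4.5,fy=4.5,interpolation=cv2.INTER_CUBIC))
near=(abs(X[...,0]-.647)<.06)&(abs(X[...,1]-.005)<.09)
P=X[near&(X[...,2]>.034)&(X[...,2]<.05)]; print(len(P),rect(P))
near=(abs(X[...,0]-.642)<.03)&(abs(X[...,1]-.202)<.045)
P=X[near&(X[...,2]>.0165)&(X[...,2]<.03)]; print("ins",len(P),rect(P),np.percentile(P[:,2],[10,50,90]))
print(arm.state()["time_s"])
E
```

```text
at grasp False [0.65   0.0035 0.0271] 0.02721428571428572 19.5Traceback (most recent call last):
  File "<stdin>", line 3, in <module>
  File "h.py", line 32, in pick_place
    arm.move_gripper(w-.012); s=arm.state(); print("grip",s["opening"].round(4),s["grip_force"])
                                                          ^^^^^^^^^^^^^^^^^^
AttributeError: 'float' object has no attribute 'round'
```

Only a print error: the gripper is closed on the insert. I'll fix it and rerun, which re-opens the fingers in place first.

```bash
sed -i 's/s\["opening"\].round(4)/round(s["opening"],4)/; s/(s\["position"\]\[2\]-zp).round(4)/round(float(s["position"][2]-zp),4)/' h.py
cat > chk.py <<'E'
from h import *
def chk(name,pic,items,crop=(150,270,190,350)):
    im,d=cams.camera("top"); X=cloud("top",d); a,b,c,e=crop
    cv2.imwrite(f"pics/{pic}.png",cv2.resize(im[a:b,c:e,::-1],None,fx=4.5,fy=4.5,interpolation=cv2.INTER_CUBIC))
    for n,cx,cy,dx,dy,z0,z1 in items:
        near=(abs(X[...,0]-cx)<dx)&(abs(X[...,1]-cy)<dy)&(X[...,2]>z0)&(X[...,2]<z1)
        P=X[near]; k,l,s,y=rect(P); print(n,len(P),k.round(4),round(l,4),round(s,4),round(y,3),"z",np.percentile(P[:,2],[10,50,90]).round(4))
    print(arm.state()["time_s"])
E
python3 - <<'E'
from chk import *
s=arm.state(); print(s["opening"],s["grip_force"],s["position"])
arm.move_gripper(.06); arm.move_l([.650,.0035,.11],feed=.25)
pick_place((.650,.0035),1.515,.042,.034,(.6422,.2015),1.55,.06)
arm.move_pose([.45,.3,.2],ori(1.57))
chk("a","t2",[("clamp",.647,.005,.06,.09,.034,.05),("ins",.642,.202,.03,.045,.0165,.03)])
E
```

```text
0.03256576977372858 60.387675762176514 [0.65075069 0.00339315 0.02804731]
at grasp False [0.65   0.0035 0.0272] 0.02721428571428572 22.0
grip 0.0326 60.281392335891724
lifted 0.0322 [ 0.1  1.2 -2. ] 23.1
down True 0.0006 [-0.4 -0.7  5.1]
done 26.0
clamp 291 [0.6422 0.0067] 0.0997 0.0426 1.588 z [0.0377 0.0416 0.045 ]
ins 174 [0.6407 0.2026] 0.0857 0.0516 1.515 z [0.0168 0.0192 0.0226]
26.975
```

View pics/t2.png

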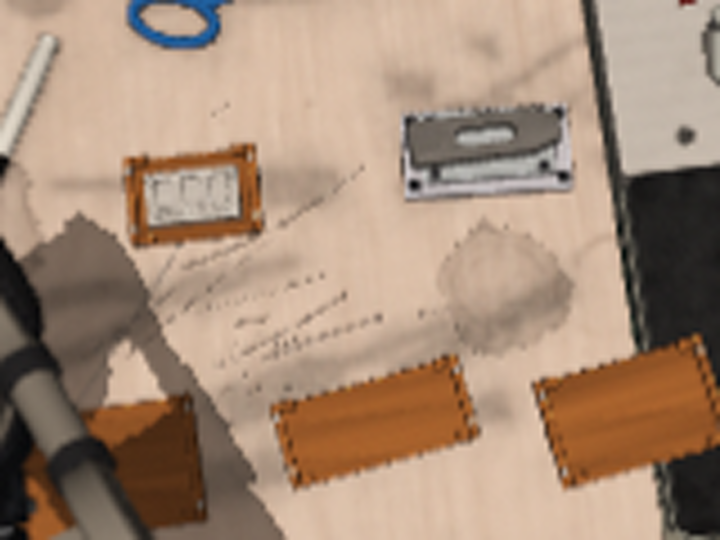

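The insert at (196,195) is centred in its holder. The clamp is on top of the stack at (485,137), and its right-hand end is tapered.

```bash
python3 - <<'E'
from h import *
for c in("top","scene"):
    im,d=cams.camera(c); X=cloud(c,d)
    for r in trace("strap_clamp",c)[:2]:
        P=X[r["region"]]; k=P[(P[:,2]>.037)&(P[:,2]<.048)]
        if len(k)<30: continue
        m=np.cov(k[:,:2].T); w,v=np.linalg.eigh(m)
        print(c,round(r["p"],2),np.round(r["centre"]),len(P),len(k),rect(k),k.mean(0),"pca",np.arctan2(v[1,1],v[0,1])%np.pi)
E
```

```text
top 0.79 [296. 175.] 305 257 (array([0.64714288, 0.0070391 ]), 0.09979481506347657, 0.030933998107910157, np.float32(1.5579194)) [0.64720929 0.01043319 0.0418493 ] pca 1.5670877648632733
scene 0.85 [333. 216.] 441 315 (array([0.65001147, 0.00492258]), 0.09982867431640625, 0.033072410583496095, np.float32(1.5854448)) [0.64967282 0.00485124 0.0414319 ] pca 1.5649928535027913
```

```bash
python3 - <<'E'
from chk import *
ok=pick_place((.6485,.006),1.565,.026,.030,(.4762,.1008),1.717,.06)
if ok:
    arm.move_pose([.62,.28,.2],ori(1.57))
    chk("b","t3",[("short",.647,.003,.06,.09,.0205,.032),("clamp",.476,.101,.045,.08,.0155,.03)])
    for c in("top","scene"):
        im,d=cams.camera(c); X=cloud(c,d)
        for r in trace("short_plate",c)[:2]:
            P=X[r["region"]]; k=P[(P[:,2]>.021)&(P[:,2]<.031)]
            if len(k)>30: print(c,round(r["p"],2),np.round(r["centre"]),len(P),len(k),rect(k))
E
```

```text
at grasp False [0.6484 0.0059 0.0114] 0.011499999999999996 29.9
grip 0.0279 61.05360746383667
lifted 0.0281 [-0.9  0.  -5.4] 31.1
down True 0.0008 [-1.6 -0.2  5.9]
done 34.0
short 439 [0.6459 0.0055] 0.0878 0.0475 1.517 z [0.0227 0.0259 0.0293]
clamp 311 [0.4732 0.1018] 0.1249 0.0549 1.723 z [0.0168 0.02   0.0234]
35.0333
top 0.6 [298. 183.] 418 384 (array([0.64529614, 0.00398597]), 0.08502815246582031, 0.04665207290649414, np.float32(1.5369344))
scene 0.77 [335. 222.] 580 501 (array([0.64846808, 0.00393496]), 0.093013427734375, 0.047507049560546875, np.float32(1.5083857))
```

View pics/t3.png

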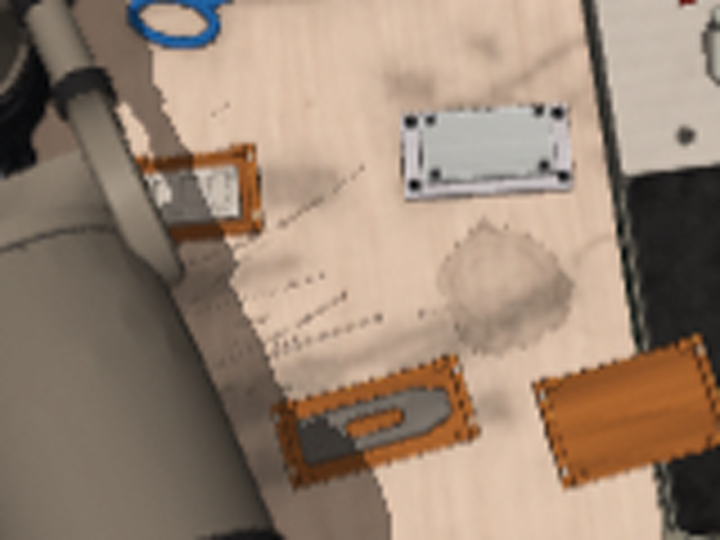

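The clamp lies flat and about centred in its holder at (375,425). The short plate is on the long plate at (487,147).

```bash
python3 - <<'E'
from chk import *
ok=pick_place((.647,.0045),1.52,.014,.046,(.461,-.066),1.72,.072)
if ok:
    arm.move_pose([.45,.3,.2],ori(1.57))
    chk("b","t4",[("long",.647,.003,.06,.09,.0085,.02),("short",.461,-.066,.045,.08,.0115,.024)],(150,270,200,370))
    for c in("top","scene"):
        im,d=cams.camera(c); X=cloud(c,d)
        for r in trace("long_plate",c)[:2]:
            P=X[r["region"]]; k=P[(P[:,2]>.009)&(P[:,2]<.019)]
            if len(k)>30: print(c,round(r["p"],2),np.round(r["centre"]),len(P),len(k),rect(k))
E
```

```text
at grasp False [ 0.6469  0.0044 -0.0026] -0.0024999999999999988 37.9
grip 0.044 61.950634717941284
lifted 0.0443 [-0.9  0.4 -2.7] 39.1
down True 0.0008 [-1.2  0.3  5.6]
done 42.1
long 685 [0.6575 0.0045] 0.112 0.0852 1.509 z [0.0107 0.014  0.0177]
short 560 [ 0.4579 -0.065 ] 0.1145 0.0717 1.716 z [0.0127 0.0161 0.0195]
43.5167
top 0.76 [297. 184.] 678 595 (array([0.6437077 , 0.00499746]), 0.11076616668701172, 0.05955263137817383, np.float32(1.5308045))
scene 0.74 [332. 226.] 863 770 (array([0.64734485, 0.00340486]), 0.11591249084472656, 0.05945621109008789, np.float32(1.5028386))
scene 0.22 [279. 270.] 724 627 (array([ 0.45944922, -0.06639433]), 0.08979207611083985, 0.047477256774902346, np.float32(1.7014574))
```

View pics/t4.png

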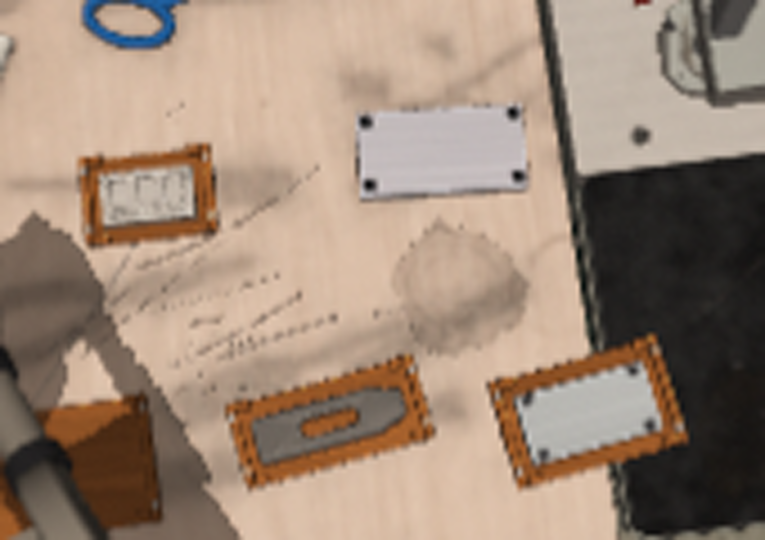

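The short plate is centred in its holder at (588,413). Only the long plate remains on the table, at (442,152).

```bash
python3 - <<'E'
from chk import *
ok=pick_place((.6457,.0042),1.518,0.,.058,(.4665,.2852),1.588,.083)
if ok:
    arm.move_pose([.62,.05,.25],ori(1.57))
    chk("b","t5",[("long",.467,.285,.055,.08,.0135,.026)],(170,290,140,310))
E
```

```text
at grasp False [ 0.6456  0.0042 -0.0189] -0.0187 46.7
grip 0.0562 65.6022047996521
lifted 0.0566 [-0.9 -0.1 -2.8] 48.0
down True 0.001 [-0.1  0.3  5. ]
done 51.4
long 814 [0.4655 0.2856] 0.1357 0.0836 1.59 z [0.015  0.0184 0.0222]
52.6083
```

View pics/t5.png

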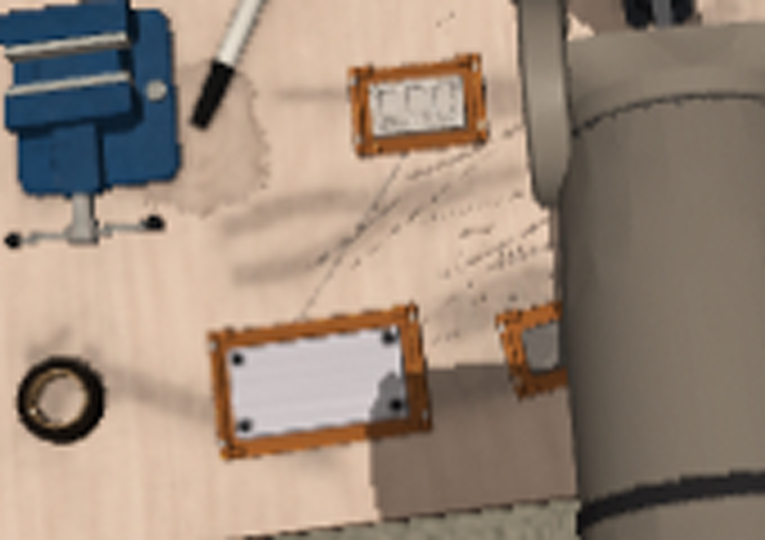

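The long plate lies flat and centred at (318,383), and the insert at (418,105) and tape roll at (60,398) look undisturbed. I'm handing the job in.

```bash
python3 -c "
from station import arm
print(arm.close_job(), arm.state()['time_s'])"
```

```text
the job is handed in; nothing more can be done
the job is handed in; nothing more can be done
```

I moved all four pieces, top down, into their own holders, where the pictures show each lying flat and about centred, and handed the job in at about 53 s of the 112 s allowed; no verdict came back, and the tape roll and screwdriver were never touched (the fingertips sit about 17–22 mm behind the reported TCP, not 17 mm ahead, so I calibrated the grasp heights by touching the table).

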